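# Load the filter and click the slide home

## Task

Drop the larger of the two filter cells into the empty pocket of the microscope's filter slide so that it sits flat on the pocket's floor. Then take the slide's knob and push the slide in, past the first click (open aperture) to the second click, which puts the filter under the lamp; do not run on to the end stop. Finish holding: keep the knob gripped at the second notch, with the slide still, while the picture is exposed, and leave the smaller cell, the culture flask and the tip box where they are.

Things in the scene. Friction and masses are not known exactly. Their poses are not given: they have to be found in the camera images.
- scope: Inverted microscope, fixed, standing sideways to the robot. Origin on the bench under the optical axis (centre line of the lamp); its x axis is level, the way the filter slide is pushed in (away from the robot), z up. Eyepiece column at y = +85 to 150 mm, up to 413 mm high; white lamp pillar at y = -97 to -153 mm. Black stage 220 by 150 mm, top 142 mm above the bench.
- travel (a joint): Filter slide, m pushed in: 0 pulled fully out, 0.060 first notch (open aperture under the lamp), 0.105 second notch (pocket under the lamp), 0.125 end stop. A sprung ball drops in each notch: it draws the slide in over the last 4 mm and resists leaving with up to about 6 N over the next 4 mm, both ways. Elsewhere 1 to 2 N of friction.
- pocket (a point): Centre of the floor of the round pocket in the slide, 248.5 mm above the bench; axes as the microscope's. Pocket 36 mm in diameter, 4 mm deep, in a grey plate 56 mm wide whose top face is 4 mm above this point. On the slide's centre line, 105 mm before the optical axis when the joint reads 0; moves with the slide. (The aperture 45 mm further in is a smaller through hole.)
- cell: The larger filter cell: a loose plain aluminium ring with a grey glass, 32 mm in diameter, 16 mm tall, about 30 g, lying flat on the grey rubber pad (4 mm thick, fixed on the bench). Origin at the centre of its underside, z up. Seated in the pocket it stands 12 mm above the slide's top face.
- small_cell: Bystander: a smaller filter cell of the same make, 22 mm in diameter, 16 mm tall, on the same pad. Origin at the centre of its underside.
- tipbox: Bystander: closed box of pipette tips, 122 by 84 mm, 68 mm tall, loose on the bench. Origin at the centre of its underside.
- flask: Bystander: flat culture flask 64 by 44 by 24 mm with a round screw cap, lying loose on the microscope's stage under the condenser. Origin at the centre of its underside.
- lamp (a point): On the optical axis 286 mm above the bench, where the white round lamp housing (58 mm across, fins 61 mm, up to 362 mm above the bench) stands on its 72 by 73 mm cover. The slide runs under it in a tunnel 72 mm long with 28 mm of room over the slide's top; before the tunnel lie 24 mm of open bed with rails 59 mm apart, 4 mm higher than the slide's top.
- knob (a point): Middle of the upright round knurled knob on the slide's outer end, on its centre line, 90 mm from the pocket's centre towards the robot. Knob 16 mm in diameter, 26 mm tall (this point is 13 mm above the slide's top face, 265.5 mm above the bench), foot collar 21 mm in diameter up to 5 mm high. Moves with the slide, does not turn.
- slide: The filter slide: grey plate 185 mm long, 8 mm thick, 56 mm wide round the pocket, 30 mm wide near the knob, lying level in the microscope's holder. Origin on its underside, under the pocket's centre (244.5 mm above the bench); x along the slide, the way it is pushed in, z up.
Not all that is in view belongs to the job. What is shaped like the cell but yellow is not meant.

How it is judged:
By the outcome, as a careful person would: the job done as asked, in the order asked, and still so for the second after the job is handed in, while the arm keeps its last pose, push and grip.
It also fails if it takes over 67 s, if anything falls off the work surface, if the arm or the gripper's body presses on something with over 40 N, if the wrist force passes 120 N, or if a joint passes its speed limit or range.

## Robot

A 6-joint arm with a two-finger parallel gripper is mounted at the origin on the work surface. World frame = base frame: x ahead of the robot, y to its left, z up, the work surface at z = 0. Lengths are in m, angles in rad, forces in N, time in s.
With the tool pointing down it reaches from about 0.3 to 0.875 m from the base axis. Payload 6.4 kg.
Tool frame: the origin (TCP) lies midway between the tips of the shut fingers; the grasp point (between the pads) lies 19 mm behind it (ctrl.pinch_z is the distance from the TCP to the grasp point, in m); z points along the fingers, y is the line along which they close (so a half turn about z gives the same grasp; the last joint's range is limited). The gripper opens to 85 mm and grips with 20 to 120 N. Pads are 22 mm wide; open, the fingers measure 114 mm over their backs; the gripper's body (76 mm by 85 mm) begins 54 mm behind the grasp point. The pads swing forward as they close: fully open they stand 13 mm farther back than shut.
Start: joints at [1.126, 0.181, 1.607, -0, 1.354, -0.206], TCP at [0.136, 0.559, 0.231] pointing down, gripper open.
Joint ranges: [-2.99, 2.99], [-0.89, 2.07], [0.3, 2.58], [-1.14, 4.28], [0, 2.63], [-3.12, 3.12]. Speed limits (rad/s): [2.57, 2.57, 3.01, 3.14, 3.14, 3.14].

## Interface

Orientations are given as a unit quaternion [w, x, y, z].
In Python, from bench import ctrl gives the robot as it stands.
- The arm moves only by the tool apply_moves, never from a script. Its argument "moves" is a list of rows, each an object with "jaw": the opening, from 0 (shut) to 1 (fully open); "offset": the shift along the tool's x, y, z in mm, a list of three; "rot": the turn, a rotation vector about the tool's x, y, z in degrees, a list of three. In form: [{"jaw": jaw, "offset": [dx, dy, dz], "rot": [ax, ay, az]}, ...]. A call has exactly 5 rows; each row shifts and turns the commanded pose from where the row before left it, along the tool's axes as they then stand; what a row does not reach is not made up. A row lasts 1/8 s, in which the tool goes at most 62.5 mm and 10.7 degrees, less where a joint would pass 70% of its speed; a pose out of reach is approached as far as the arm can. A call is refused whole if a number of a shift passes 62.5 or a number of a turn 10.7, either way. A call with a gripper value outside its range is refused whole. The fingers move at their own pace and stop on an object; the grip force is fixed at half the most. Time passes only in rows, so rows that do not move let the fingers close, or fill a call up. It gives the time, the measured TCP pose, the force, the opening and the grip force at its end, in the units of the state.
- ctrl.get_obs(): the state, without advancing time (a new reading comes with each control period).
- ctrl.camera(name): name is "side" or "top" or "wrist"; returns (picture, depth): 420x560x3 uint8, red, green, blue; 420x560 float32, m along the optical axis (not along the pixel's ray), 0 where there is no reading.
- ctrl.camera_params(name): a dict with "K" (3x3 intrinsics, pixels), "cam_to_world" (4x4, takes a point from camera to world coordinates); the wrist camera has in their place "mount" (4x4, takes a point from camera to tool coordinates, whose origin is the TCP and whose axes are the flange's). Camera axes: x right, y down, z forward; pixel columns grow to the right and rows downward; lengths in m; the calibration is good to about 2 mm. A picture is of the moment at which its call begins: read the wrist's pose just before it. camera_params takes no time and is no camera call.
- ctrl.hand_in(): hands the job in; it is judged then, once.
Trained networks look in the newest picture that a camera, given by its name, has taken for a name from the list of things; names that differ only in an ending like _2 or _b are one class to them, and where a whole thing is asked for, a point or a joint stands for the part that bears it (a point fixed in the world has none). Each returns a list of dicts, best first, with "score" (0 to 1); they miss things now and then, are a little off and sometimes report something else, mostly with a low value. They report only what shows in the picture. A call takes as long as a camera call. They do not tell look-alikes from the thing itself.
- ctrl.outline_of(camera, target): "region" (420x560 bool, what is visible of it) and "position" ([column, row] in pixels, amid what is visible of it).
The state is a dict: "time_s": time; "q": joint angles; "dq": joint speeds; "joint_efforts": joint torques, N m; "eef_pos": TCP position; "eef_rot": TCP orientation; "wrist_force": force on the tool from outside, world axes, zero at the start; "torque": the same for the moment, N m; "opening": opening from 0.0 (shut) to 1.0 (fully open); "grasp_force": force on a finger pad.
Only numpy, scipy, OpenCV 4.12 (cv2) and the standard library are available. Lean on these libraries where they do the work, as an engineer would, in place of code of your own. Each camera call takes 0.05 s, during which the arm holds its last target. There are 200 camera calls.

## Working session

There is one attempt and no reset: what is moved stays moved. The work goes in short steps, Python scripts to look and compute and a tool call to move; the robot and the scene stay as the last step left them, time stands still between calls to the robot, and variables do not carry over. Pictures are saved under pics/ and viewed, at most 10 in all, crops included, and the job is handed in when it is done.

Besides the shell and the picture viewer there is one more tool, called as name(argument=value, ...), one argument or row to a line, values as JSON. apply_moves: Moves the arm, as the interface text tells. Its arguments: {"type":"object","properties":{"moves":{"type":"array"}},"required":["moves"]}

```bash
mkdir -p pics; ls; cat > h.py <<'E'
import numpy as np, cv2
from scipy.spatial.transform import Rotation as R
from bench import ctrl
def Rq(q): return R.from_quat([q[1],q[2],q[3],q[0]]).as_matrix()
def c2w(name,obs=None):
    p=ctrl.camera_params(name)
    if name!='wrist': return np.array(p['K']),np.array(p['cam_to_world'])
    o=obs or ctrl.get_obs(); T=np.eye(4); T[:3,:3]=Rq(o['eef_rot']); T[:3,3]=o['eef_pos']
    return np.array(p['K']),T@np.array(p['mount'])
def cloud(name,depth,obs=None):
    K,T=c2w(name,obs); v,u=np.mgrid[:420,:560]
    P=np.stack([(u-K[0,2])/K[0,0]*depth,(v-K[1,2])/K[1,1]*depth,depth],-1)
    return P@T[:3,:3].T+T[:3,3]
def proj(name,X,obs=None):
    K,T=c2w(name,obs); p=T[:3,:3].T@(np.array(X)-T[:3,3]); return (K@p/p[2])[:2]
E
cat > a.py <<'E'
from h import *
o=ctrl.get_obs(); print(o['eef_pos'],o['eef_rot'],ctrl.pinch_z)
ims=[]
for n in ['side','top']:
    im,d=ctrl.camera(n); np.savez(n+'.npz',im=im,d=d); ims.append(im[...,::-1]); cv2.imwrite(f'pics/{n}.png',im[...,::-1])
    C=cloud(n,d); print(n,c2w(n)[1].round(2).tolist())
    for t in ['cell','small_cell','slide','scope','tipbox','flask','knob']:
        for r in ctrl.outline_of(n,t)[:3]:
            m=r['region']&(d>0); print(n,t,round(r['score'],2),np.round(r['position']),r['region'].sum(),np.median(C[m],0).round(3) if m.any() else None, np.percentile(C[m][:,2],[5,95]).round(3) if m.any() else None)
E
python3 a.py
```

```text
pics
[0.13575472 0.55817005 0.23037585] [-2.89747630e-04  1.19110637e-01  9.92880590e-01 -8.40238539e-04] 0.0187
side [[0.87, -0.36, 0.34, 0.25], [-0.5, -0.63, 0.6, -0.51], [0.0, -0.69, -0.72, 0.8], [0.0, 0.0, 0.0, 1.0]]
side cell 0.63 [327. 366.] 250 [ 0.475 -0.272  0.018] [0.008 0.023]
side cell 0.6 [353. 331.] 212 [ 0.554 -0.235  0.013] [0.003 0.018]
side small_cell 0.44 [298. 386.] 119 [ 0.404 -0.28   0.018] [0.011 0.022]
side slide 0.78 [325. 182.] 1510 [ 0.61  -0.029  0.253] [0.249 0.268]
side slide 0.27 [349. 181.] 17689 [ 0.686 -0.034  0.239] [0.044 0.364]
side scope 0.79 [350. 183.] 17854 [ 0.686 -0.034  0.239] [0.043 0.364]
side tipbox 0.6 [192. 193.] 1781 [0.411 0.268 0.064] [0.009 0.07 ]
side tipbox 0.18 [324. 181.] 1598 [ 0.61  -0.028  0.253] [0.248 0.267]
side flask 0.58 [352. 194.] 430 [ 0.696 -0.012  0.166] [0.15  0.169]
side knob 0.81 [325. 181.] 1576 [ 0.611 -0.028  0.253] [0.249 0.264]
top [[0.02, -1.0, 0.1, 0.44], [-1.0, -0.02, -0.0, 0.02], [0.0, -0.1, -1.0, 1.11], [0.0, 0.0, 0.0, 1.0]]
top cell 0.72 [386. 215.] 181 [ 0.555 -0.231  0.013] [0.001 0.019]
top cell 0.55 [402. 249.] 169 [ 0.472 -0.268  0.018] [0.006 0.023]
top slide 0.97 [306. 170.] 2082 [ 0.612 -0.023  0.253] [0.248 0.257]
top scope 0.93 [286. 136.] 16741 [0.684 0.022 0.253] [0.057 0.412]
top tipbox 0.73 [166. 267.] 2087 [0.416 0.292 0.068] [0.029 0.072]
top flask 0.62 [404. 280.] 82 [ 0.402 -0.275  0.019] [0.01  0.023]
top knob 0.58 [306. 172.] 2036 [ 0.609 -0.023  0.253] [0.249 0.257]
```

View pics/side.png

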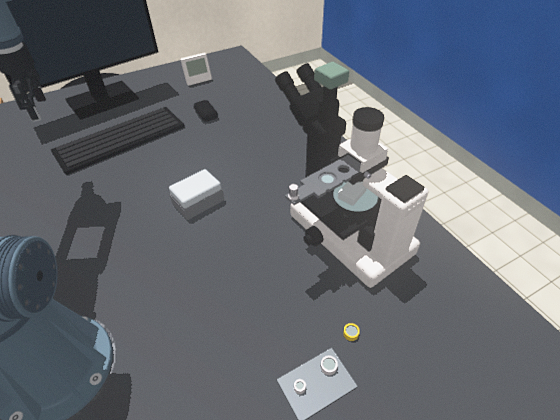

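View pics/top.png

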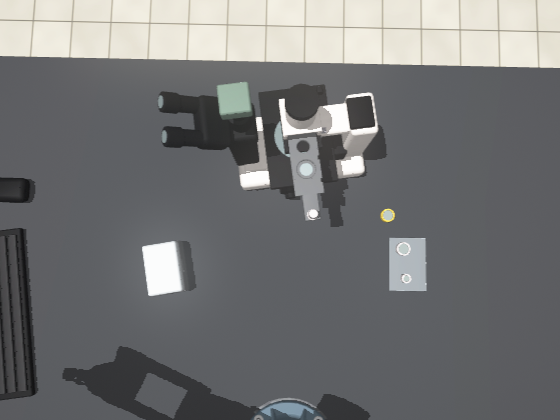

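```bash
python3 - <<'E'
from h import *
s=np.load('side.npz')['im'];t=np.load('top.npz')['im']
a=cv2.resize(s[310:405,270:380],None,fx=4,fy=4)[...,::-1]
b=cv2.resize(t[190:290,360:440],None,fx=4,fy=4)[...,::-1]
h=400;a=cv2.resize(a,(440,h));b=cv2.resize(b,(320,h))
cv2.imwrite('pics/crop.png',np.hstack([a,b]))
E
```

```text
(no output)
```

View pics/crop.png

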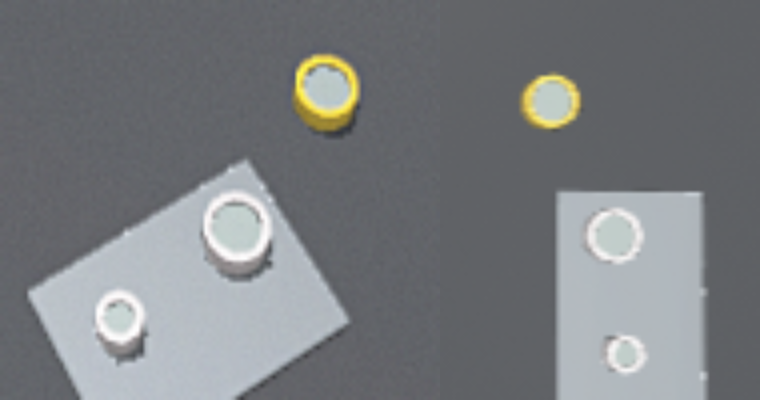

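The two plain rings lie on the pad. The larger is at side (328,365) / top (403,248) and the smaller at side (299,386) / top (406,279). The yellow look-alike is off the pad at side (352,331) / top (388,215). I choose the larger plain ring, which the crop confirms. The slide's knob is at top (313,213), its pocket at (306,170).

```bash
python3 - <<'E'
from h import *
print(np.round(ctrl.camera_params('wrist')['mount'],3).tolist(), np.round(ctrl.camera_params('wrist')['K'],0).tolist())
for n in ['top','side']:
    z=np.load(n+'.npz'); im,d=z['im'],z['d']; C=cloud(n,d)
    m=(abs(C[...,2]-.2525)<.004)&(abs(C[...,0]-.6)<.12)&(abs(C[...,1]+.025)<.06)
    p=C[m][:,:2]; r=cv2.minAreaRect(p.astype(np.float32)); print(n,'slide',len(p),p.mean(0).round(4),r)
    for lo in np.arange(.48,.74,.02):
        q=p[(p[:,0]>=lo)&(p[:,0]<lo+.02)]
        if len(q)>5: print(round(lo+.01,2),len(q),q[:,1].min().round(3),q[:,1].max().round(3))
    m=(C[...,2]>.27)&(C[...,2]<.285)&(abs(C[...,0]-.52)<.05)&(abs(C[...,1]+.03)<.05); print('knob top',C[m].mean(0).round(4),m.sum())
    for nm,c in [('cell',(.472,-.268)),('small',(.403,-.275))]:
        m=(C[...,2]>.016)&(np.hypot(C[...,0]-c[0],C[...,1]-c[1])<.03); print(nm,C[m].mean(0).round(4),m.sum())
E
```

```text
[[0.001, -0.959, -0.283, 0.072], [1.0, 0.0, 0.0, 0.0], [-0.0, -0.283, 0.959, -0.142], [0.0, 0.0, 0.0, 1.0]] [[301.0, 0.0, 280.0], [0.0, 301.0, 209.0], [0.0, 0.0, 1.0]]
top slide 1929 [ 0.6136 -0.0207] ((0.6193593740463257, -0.025452591478824615), (0.20379726588726044, 0.08496113121509552), 8.412910461425781)
0.51 14 -0.045 -0.02
0.53 80 -0.047 -0.016
0.55 166 -0.045 -0.014
0.57 246 -0.054 0.002
0.59 281 -0.052 0.006
0.61 248 -0.05 0.008
0.63 277 -0.046 0.011
0.65 245 -0.049 0.023
0.67 249 -0.049 0.025
0.69 121 -0.057 0.029
knob top [ 0.5273 -0.0328  0.2787] 64
cell [ 0.4736 -0.2686  0.0193] 116
small [ 0.4021 -0.2754  0.0198] 66
side slide 1501 [ 0.6208 -0.0243] ((0.6178677082061768, -0.024092093110084534), (0.19953785836696625, 0.08274625241756439), 3.5024631023406982)
0.51 15 -0.042 -0.023
0.53 63 -0.052 -0.021
0.55 101 -0.049 -0.016
0.57 179 -0.057 0.0
0.59 199 -0.057 0.003
0.61 175 -0.054 0.006
0.63 204 -0.05 0.009
0.65 168 -0.049 0.02
0.67 168 -0.052 0.017
0.69 196 -0.061 0.02
0.71 33 -0.06 0.022
knob top [ 0.5286 -0.0376  0.2772] 69
cell [ 0.4757 -0.272   0.0192] 206
small [ 0.4045 -0.2785  0.0193] 111
```

apply_moves(
  moves=[
    {"jaw":1,"offset":[-35,-48,0],"rot":[0,0,0]},
    {"jaw":1,"offset":[-35,-48,0],"rot":[0,0,0]},
    {"jaw":1,"offset":[-35,-48,0],"rot":[0,0,0]},
    {"jaw":1,"offset":[-35,-48,0],"rot":[0,0,0]},
    {"jaw":1,"offset":[-35,-48,0],"rot":[0,0,0]},
  ],
)

```text
time_s: 1.42
eef_pos: [0.2497, 0.2826, 0.2315]
eef_rot: [0.001, 0.119, 0.993, 0.0]
wrist_force: [1.7, -0.1, 0.5]
opening: 1.004
grasp_force: 0.0
```

apply_moves(
  moves=[
    {"jaw":1,"offset":[-35,-48,0],"rot":[0,0,0]},
    {"jaw":1,"offset":[-35,-48,0],"rot":[0,0,0]},
    {"jaw":1,"offset":[-35,-48,0],"rot":[0,0,0]},
    {"jaw":1,"offset":[-35,-48,0],"rot":[0,0,0]},
    {"jaw":1,"offset":[-35,-48,0],"rot":[0,0,0]},
  ],
)

```text
time_s: 2.05
eef_pos: [0.3631, 0.0074, 0.2318]
eef_rot: [0.001, 0.119, 0.993, -0.0]
wrist_force: [1.1, -0.0, -0.2]
opening: 1.001
grasp_force: 0.0
```

apply_moves(
  moves=[
    {"jaw":1,"offset":[-35,-48.5,0],"rot":[0,0,0]},
    {"jaw":1,"offset":[-35,-48.5,0],"rot":[0,0,0]},
    {"jaw":1,"offset":[-35,-48.5,0],"rot":[0,0,0]},
    {"jaw":1,"offset":[-35,-48.5,0],"rot":[0,0,0]},
    {"jaw":1,"offset":[-35,-48.5,0],"rot":[0,0,0]},
  ],
)

```text
time_s: 2.68
eef_pos: [0.4757, -0.2696, 0.2313]
eef_rot: [0.0, 0.119, 0.993, -0.0]
wrist_force: [0.2, 0.4, 0.4]
opening: 0.998
grasp_force: 0.0
```

apply_moves(
  moves=[
    {"jaw":1,"offset":[0,0,25],"rot":[0,0,-5.5]},
    {"jaw":1,"offset":[0,0,25],"rot":[0,0,-5.5]},
    {"jaw":1,"offset":[0,0,25],"rot":[0,0,-5.5]},
    {"jaw":1,"offset":[0,0,25],"rot":[0,0,-5.5]},
    {"jaw":1,"offset":[0,0,0],"rot":[0,0,0]},
  ],
)

```text
time_s: 3.3
eef_pos: [0.4739, -0.2664, 0.1293]
eef_rot: [-0.002, -0.072, 0.997, 0.002]
wrist_force: [-0.2, 0.0, -0.0]
opening: 1.002
grasp_force: 0.0
```

```bash
cat >> h.py <<'E'
def circ(C,sel):
    """fit of circle to top-face points: min enclosing circle"""
    p=(C[sel][:,:2]*1000).astype(np.float32); (x,y),r=cv2.minEnclosingCircle(p); return np.array([x,y])/1000,r,len(p)
def totool(X,o): return Rq(o['eef_rot']).T@(np.array(X)-o['eef_pos'])*1000
E
python3 - <<'E'
from h import *
o=ctrl.get_obs(); im,d=ctrl.camera('wrist'); cv2.imwrite('pics/w1.png',im[...,::-1]); C=cloud('wrist',d,o)
print(o['time_s'],o['eef_pos'].round(4),o['eef_rot'].round(3))
for r in ctrl.outline_of('wrist','cell'):
    m=r['region']&(d>0); c=np.median(C[m],0); print(r['score'],r['position'],c.round(4),m.sum())
    t=m&(C[...,2]>.014)&(C[...,2]<.026)
    if t.any(): 
        e=circ(C,t); print(e,C[t][:,2].max(), totool([*e[0],.02],o).round(1))
E
```

```text
3.3 [ 0.4739 -0.2664  0.1293] [-0.002 -0.072  0.997  0.002]
0.69 [299.4, 290.7] [ 0.5547 -0.2347  0.0121] 937
(array([ 0.55667572, -0.23388918]), 16.153409957885742, 289) 0.017814660899781953 [-86.9  19.9 109.2]
0.58 [271.2, 204.4] [ 0.4745 -0.2708  0.0162] 1099
(array([ 0.47540689, -0.27066998]), 16.03572654724121, 1021) 0.02168496017663729 [ -1.2  -4.8 109.3]
```

View pics/w1.png

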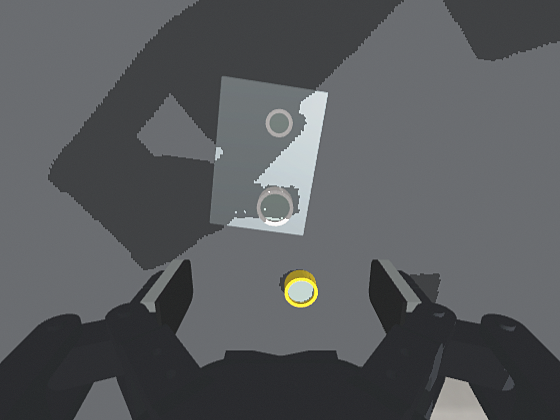

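The large plain ring is at (274,207) with a fitted radius of 16.0 mm, as specified. The small one is at (279,123) and the yellow at (300,291). I'm descending on the large one.

apply_moves(
  moves=[
    {"jaw":0.8,"offset":[-1.2,-4.8,25],"rot":[0,0,0]},
    {"jaw":0.7,"offset":[0,0,25],"rot":[0,0,0]},
    {"jaw":0.65,"offset":[0,0,25],"rot":[0,0,0]},
    {"jaw":0.65,"offset":[0,0,20],"rot":[0,0,0]},
    {"jaw":0.65,"offset":[0,0,0],"rot":[0,0,0]},
  ],
)

```text
time_s: 4.03
eef_pos: [0.477, -0.2719, 0.0363]
eef_rot: [-0.0, -0.072, 0.997, 0.0]
wrist_force: [-0.5, -0.7, -0.2]
opening: 0.648
grasp_force: 0.0
```

```bash
python3 - <<'E'
from h import *
o=ctrl.get_obs(); im,d=ctrl.camera('wrist'); cv2.imwrite('pics/w2.png',im[...,::-1]); C=cloud('wrist',d,o)
print(o['time_s'],o['eef_pos'].round(4),o['opening'])
t=(C[...,2]>.014)&(C[...,2]<.026)&(np.hypot(C[...,0]-.4754,C[...,1]+.2707)<.025)
e=circ(C,t); print(e,totool([*e[0],.02],o).round(1))
# finger tips in tool coordinates
T=(C-o['eef_pos'])@Rq(o['eef_rot'])*1000
f=(d>0)&(C[...,2]>.027)&(abs(T[...,0])<20)&(abs(T[...,1])<60)
print(np.percentile(T[f],[1,50,99],axis=0).round(1))
E
```

```text
4.025 [ 0.477  -0.2719  0.0363] 0.6482110088419731
(array([ 0.47572198, -0.27089032]), 16.279762268066406, 2394) [ 1.1  1.2 16.3]
[[-10.4 -59.  -99.7]
 [ 11.2  -0.  -77.8]
 [ 19.8  59.  -13.3]]
```

View pics/w2.png

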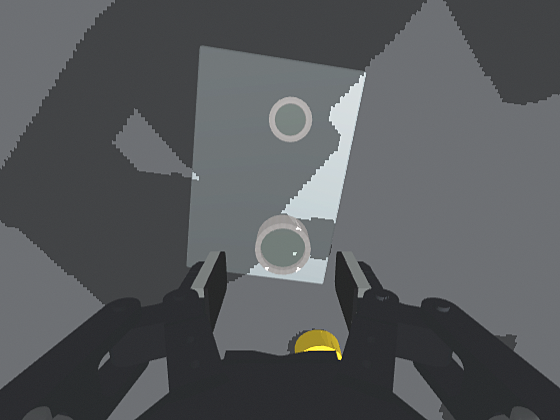

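The ring is centred between the open pads at (282,247), with the yellow one behind at (318,345). I'm lowering and gripping.

apply_moves(
  moves=[
    {"jaw":0.65,"offset":[1,1,15],"rot":[0,0,0]},
    {"jaw":0.65,"offset":[0,0,14],"rot":[0,0,0]},
    {"jaw":0.6,"offset":[0,0,0],"rot":[0,0,0]},
    {"jaw":0.4,"offset":[0,0,0],"rot":[0,0,0]},
    {"jaw":0.2,"offset":[0,0,0],"rot":[0,0,0]},
  ],
)

```text
time_s: 4.7
eef_pos: [0.4764, -0.2716, 0.0079]
eef_rot: [0.0, -0.073, 0.997, -0.0]
wrist_force: [-0.5, 0.6, -0.2]
opening: 0.339
grasp_force: 59.2
```

apply_moves(
  moves=[
    {"jaw":0.1,"offset":[0,0,0],"rot":[0,0,0]},
    {"jaw":0.1,"offset":[0,0,0],"rot":[0,0,0]},
    {"jaw":0.1,"offset":[0,0,-10],"rot":[0,0,0]},
    {"jaw":0.1,"offset":[0,0,-25],"rot":[0,0,0]},
    {"jaw":0.1,"offset":[0,0,-25],"rot":[0,0,0]},
  ],
)

```text
time_s: 5.32
eef_pos: [0.4757, -0.271, 0.0682]
eef_rot: [-0.0, -0.073, 0.997, 0.0]
wrist_force: [0.1, -0.8, -0.2]
opening: 0.342
grasp_force: 59.3
```

apply_moves(
  moves=[
    {"jaw":0.1,"offset":[0,0,-55],"rot":[0,0,0]},
    {"jaw":0.1,"offset":[0,0,-55],"rot":[0,0,0]},
    {"jaw":0.1,"offset":[-20,22,-50],"rot":[0,0,0]},
    {"jaw":0.1,"offset":[-20,22,-50],"rot":[0,0,0]},
    {"jaw":0.1,"offset":[-20,22,-50],"rot":[0,0,0]},
  ],
)

```text
time_s: 5.95
eef_pos: [0.5257, -0.1962, 0.3295]
eef_rot: [0.0, -0.072, 0.997, -0.0]
wrist_force: [1.0, -0.1, -0.6]
opening: 0.343
grasp_force: 59.3
```

apply_moves(
  moves=[
    {"jaw":0.1,"offset":[-34,40,-25],"rot":[0,0,0]},
    {"jaw":0.1,"offset":[-34,40,-25],"rot":[0,0,0]},
    {"jaw":0.1,"offset":[-34,40,-20],"rot":[0,0,0]},
    {"jaw":0.1,"offset":[-33,39,0],"rot":[0,0,0]},
    {"jaw":0.1,"offset":[0,0,0],"rot":[0,0,0]},
  ],
)

```text
time_s: 6.58
eef_pos: [0.637, -0.0168, 0.3973]
eef_rot: [-0.0, -0.075, 0.997, 0.0]
wrist_force: [-0.1, -0.7, -1.1]
opening: 0.345
grasp_force: 59.4
```

```bash
python3 - <<'E'
from h import *
o=ctrl.get_obs(); im,d=ctrl.camera('wrist'); cv2.imwrite('pics/w3.png',im[...,::-1]); np.savez('w3.npz',im=im,d=d); C=cloud('wrist',d,o)
print(o['time_s'],o['eef_pos'].round(4),o['eef_rot'].round(3),o['opening'])
T=(C-o['eef_pos'])@Rq(o['eef_rot'])*1000
for t in ['cell','slide','knob']:
    for r in ctrl.outline_of('wrist',t)[:2]:
        m=r['region']&(d>0); print(t,round(r['score'],2),np.round(r['position']),m.sum(),np.percentile(T[m],[2,50,98],axis=0).round(1).tolist() if m.any() else '')
# pocket floor: heights ~0.2485 near (0.617,-.0225)
n=np.hypot(C[...,0]-.617,C[...,1]+.0225)<.03
print(np.histogram(C[n][:,2],bins=np.arange(.240,.262,.001)))
E
```

```text
6.575 [ 0.637  -0.0168  0.3973] [-0.    -0.075  0.997  0.   ] 0.3445148721293037
cell 0.88 [280. 268.] 3674 [[-14.1, -13.7, -12.7], [1.8, 0.3, -8.3], [16.0, 13.9, 2.4]]
cell 0.61 [156.  97.] 387 [[96.7, -222.6, 380.3], [111.1, -202.4, 385.0], [125.9, -187.3, 397.6]]
slide 0.8 [277. 158.] 7911 [[-38.7, -28.1, 119.1], [37.3, -2.1, 145.2], [112.9, 24.4, 150.0]]
knob 0.78 [276. 160.] 8082 [[-40.1, -28.3, 119.1], [37.2, -1.9, 145.2], [113.1, 25.0, 150.0]]
(array([  0,   0,   0,   0,   0,   0,  36, 315, 501, 197, 126, 640, 871,
       228,  12,   0,   0,   0,   0,   0,   0,   0]), array([0.24 , 0.241, 0.242, 0.243, 0.244, 0.245, 0.246, 0.247, 0.248,
       0.249, 0.25 , 0.251, 0.252, 0.253, 0.254, 0.255, 0.256, 0.257,
       0.258, 0.259, 0.26 , 0.261, 0.262]))
```

View pics/w3.png

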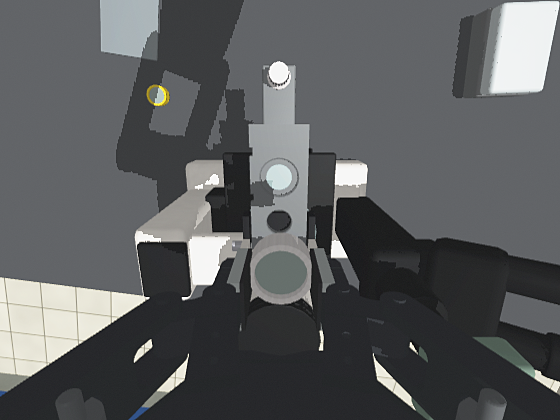

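The picture shows the held ring at (280,270), the pocket at (279,177), the aperture at (279,220) and the knob at (278,74). I'm fitting the pocket rim, cell top and knob in tool coordinates.

```bash
python3 - <<'E'
from h import *
from scipy.optimize import least_squares
o=ctrl.get_obs(); z=np.load('w3.npz'); im,d=z['im'],z['d']; K,T=c2w('wrist',o); C=cloud('wrist',d,o)
def onplane(uv,h):
    uv=np.asarray(uv,float); r=np.c_[(uv[:,0]-K[0,2])/K[0,0],(uv[:,1]-K[1,2])/K[1,1],np.ones(len(uv))]@T[:3,:3].T
    return T[:3,3]+r*((h-T[2,3])/r[:,2])[:,None]
def fit(P,r0):
    f=lambda p:np.hypot(P[:,0]-p[0],P[:,1]-p[1])-p[2]
    s=least_squares(f,[*P[:,:2].mean(0),r0],loss='soft_l1',f_scale=.0005); return s.x, np.abs(s.fun).mean()
g=cv2.cvtColor(im,cv2.COLOR_RGB2GRAY)
def edges(c,rpx,rng):
    # strongest radial gradient around approx centre
    big=cv2.GaussianBlur(g,(0,0),.8).astype(np.float32); out=[]
    for a in np.linspace(0,2*np.pi,90,endpoint=False):
        rr=np.arange(rpx-rng,rpx+rng,.25); x=(c[0]+rr*np.cos(a)).astype(np.float32)[None]; y=(c[1]+rr*np.sin(a)).astype(np.float32)[None]
        v=cv2.remap(big,x,y,cv2.INTER_LINEAR)[0]; k=np.argmax(abs(np.gradient(v))); out.append([x[0,k],y[0,k]])
    return np.array(out)
P=onplane(edges((279,177),18.5,4),.2525); s,e=fit(P,.018); print('pocket rim img',s.round(4),e,totool([s[0],s[1],.2525],o).round(1))
m=((C[...,2]<.2506)&(C[...,2]>.24)).astype(np.uint8); m=cv2.medianBlur(m,5)
n,l,st,ce=cv2.connectedComponentsWithStats(m); k=l[177,262+3] or l[177,279]; print('lab',st[k],ce[k])
cs=max(cv2.findContours((l==k).astype(np.uint8),0,1)[0],key=len)[:,0]; s,e=fit(onplane(cs,.2525),.018); print('pocket depth',s.round(4),e,totool([s[0],s[1],.2525],o).round(1))
r=ctrl.outline_of('wrist','cell')[0]['region']
ztop=o['eef_pos'][2]+.0122
cm=r&(C[...,2]>ztop-.003); cs=max(cv2.findContours(cm.astype(np.uint8),0,1)[0],key=len)[:,0]; s,e=fit(onplane(cs,ztop),.016); print('cell',s.round(4),e,totool([s[0],s[1],ztop],o).round(1))
print('cell zs',np.percentile((C[r][:,2]-o['eef_pos'][2])*1000,[50,90,95,99]).round(1))
kn=(C[...,2]>.270)&(C[...,2]<.286)&(np.hypot(C[...,0]-.528,C[...,1]+.035)<.03)
cs=max(cv2.findContours(kn.astype(np.uint8),0,1)[0],key=len)[:,0]; s,e=fit(onplane(cs,.2785),.008); print('knob',s.round(4),e,totool([s[0],s[1],.2785],o).round(1), np.median(C[kn][:,2]))
E
```

```text
pocket rim img [ 0.6157 -0.0251  0.0176] 0.0011810568667572567 [ 20.4  -0.9 144.8]
lab [ 261  159   37   37 1071] [278.64519141 176.68627451]
pocket depth [ 0.6171 -0.0256  0.0175] 0.00026058912118666057 [ 19.1  -1.6 144.8]
cell [ 0.635  -0.0212  0.016 ] 0.0004214704427257665 [  0.8   0.1 -12.2]
cell zs [ 8.3 12.2 12.5 13. ]
knob [ 0.529  -0.0383  0.008 ] 0.00024358027877215458 [108.2  -1.6 118.9] 0.2781632867929991
```

apply_moves(
  moves=[
    {"jaw":0.1,"offset":[18.5,-1.7,0],"rot":[0,0,0]},
    {"jaw":0.1,"offset":[0,0,30],"rot":[0,0,0]},
    {"jaw":0.1,"offset":[0,0,30],"rot":[0,0,0]},
    {"jaw":0.1,"offset":[0,0,30],"rot":[0,0,0]},
    {"jaw":0.1,"offset":[0,0,0],"rot":[0,0,0]},
  ],
)

```text
time_s: 7.45
eef_pos: [0.6164, -0.0256, 0.3047]
eef_rot: [-0.003, -0.072, 0.997, 0.001]
wrist_force: [-0.5, 0.3, -0.1]
opening: 0.343
grasp_force: 59.4
```

```bash
python3 - <<'E'
from h import *
ctrl.camera('top'); o=ctrl.get_obs(); im,d=ctrl.camera('wrist'); np.savez('w4.npz',im=im,d=d); C=cloud('wrist',d,o)
print(o['time_s'],o['eef_pos'].round(4),o['eef_rot'].round(4))
T=(C-o['eef_pos'])@Rq(o['eef_rot'])*1000
K,W=c2w('wrist',o)
kn=(C[...,2]>.270)&(C[...,2]<.286)&(T[...,0]>70)&(T[...,0]<115)&(abs(T[...,1])<25)
print('knob',((np.percentile(T[kn],2,axis=0)+np.percentile(T[kn],98,axis=0))/2).round(1),kn.sum(), np.percentile(C[kn][:,2],95))
# slide plate edges (56 wide part, and narrow part) in tool coords
s=(abs(C[...,2]-.2525)<.003)
for a in range(15,90,10):
    q=T[s&(T[...,0]>a)&(T[...,0]<a+10)&(abs(T[...,1])<45)]
    print(a,len(q),np.percentile(q[:,1],[1,99]).round(1) if len(q)>5 else '', np.median(q[:,2]).round(1) if len(q) else '')
cv2.imwrite('pics/w4.png',im[...,::-1])
E
```

```text
7.5 [ 0.6176 -0.0256  0.3069] [-9.000e-04 -7.180e-02  9.974e-01  2.000e-04]
knob [87.8  3.8 29.6] 801 0.2793569699438605
15 1124 [-22.6  31.4] 54.7
25 1205 [-23.3  31.5] 54.8
35 1299 [-23.7  31.3] 54.7
45 896 [-23.   31.1] 54.8
55 741 [-10.5  18.4] 54.8
65 794 [-11.   18.1] 54.8
75 553 [-10.8  18.6] 54.8
85 291 [-11.3  18.3] 54.8
```

View pics/w4.png

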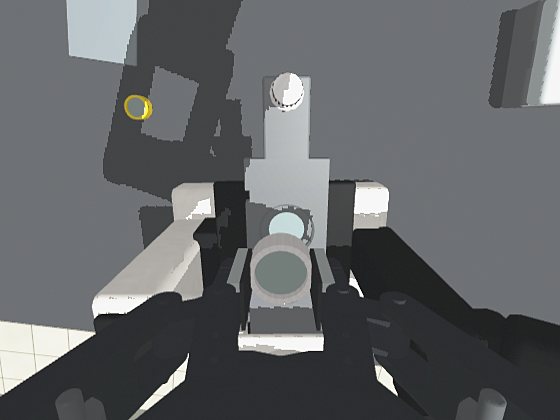

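Here the ring is at (281,272) and the pocket at (287,228), slightly to the right. The previous picture was taken before the arm had settled, so I'm refitting with the arm at rest.

```bash
cat >> h.py <<'E'
from scipy.optimize import least_squares
def onplane(uv,h,o):
    K,T=c2w('wrist',o); uv=np.asarray(uv,float)
    r=np.c_[(uv[:,0]-K[0,2])/K[0,0],(uv[:,1]-K[1,2])/K[1,1],np.ones(len(uv))]@T[:3,:3].T
    return T[:3,3]+r*((h-T[2,3])/r[:,2])[:,None]
def fit(P,r,keep=None):
    if keep is not None: P=P[keep]
    s=least_squares(lambda p:np.hypot(P[:,0]-p[0],P[:,1]-p[1])-r,P[:,:2].mean(0),loss='soft_l1',f_scale=.0005); return s.x,abs(s.fun).mean()
def contour(m): return max(cv2.findContours(m.astype(np.uint8),0,1)[0],key=len)[:,0]
E
python3 - <<'E'
from h import *
o=ctrl.get_obs(); z=np.load('w4.npz'); im,d=z['im'],z['d']; C=cloud('wrist',d,o)
print(o['time_s'],o['eef_pos'].round(4))
T=(C-o['eef_pos'])@Rq(o['eef_rot'])*1000
kn=(C[...,2]>.275)&(C[...,2]<.286)&(T[...,0]>70)&(T[...,0]<115)&(abs(T[...,1])<25)
s,e=fit(onplane(contour(kn),.2785,o),.008); print('knob',e,totool([*s,.2785],o).round(1))
zt=o['eef_pos'][2]+.0122
cm=(C[...,2]>zt-.003)&(C[...,2]<zt+.004)&(np.hypot(T[...,0],T[...,1])<19)
P=onplane(contour(cm),zt,o); s,e=fit(P,.016); print('cell',e,totool([*s,zt],o).round(1))
# pocket rim: front arc, where top plane meets lower points, column-wise along tool x
m=cv2.medianBlur(((C[...,2]<.2506)&(C[...,2]>.240)).astype(np.uint8),5)
n,l,st,_=cv2.connectedComponentsWithStats(m); k=l[225,287]; print(st[k])
cs=contour(l==k); P=onplane(cs,.2525,o); Q=(P-o['eef_pos'])@Rq(o['eef_rot'])*1000
for c0 in [(-1.5,3.8)]:
    rr=np.hypot(Q[:,0]-c0[0],Q[:,1]-c0[1]); keep=(abs(rr-18)<2.5); s,e=fit(P,.0178,keep); print('pocket',keep.sum(),e,totool([*s,.2525],o).round(1))
E
```

```text
7.55 [ 0.6184 -0.0256  0.3084]
knob 0.0002709036431160635 [88.   3.7 29.8]
cell 0.0008607893486048679 [  0.7   0.1 -12.2]
[ 261  206   51   37 1227]
pocket 92 0.0004153087987838752 [-2.3  3.9 55.9]
```

apply_moves(
  moves=[
    {"jaw":0.1,"offset":[-2.5,3.8,10],"rot":[0,0,0]},
    {"jaw":0.1,"offset":[0,0,10],"rot":[0,0,0]},
    {"jaw":0.1,"offset":[0,0,0],"rot":[0,0,0]},
    {"jaw":0.1,"offset":[0,0,0],"rot":[0,0,0]},
    {"jaw":0.1,"offset":[0,0,0],"rot":[0,0,0]},
  ],
)

```text
time_s: 8.18
eef_pos: [0.6204, -0.0206, 0.2877]
eef_rot: [0.0, -0.073, 0.997, -0.0]
wrist_force: [-0.3, -0.3, -0.8]
opening: 0.344
grasp_force: 59.4
```

```bash
cat > m.py <<'E'
from h import *
import sys
o=ctrl.get_obs(); im,d=ctrl.camera('wrist'); C=cloud('wrist',d,o)
print(o['time_s'],o['eef_pos'].round(4),o['eef_rot'].round(4))
T=(C-o['eef_pos'])@Rq(o['eef_rot'])*1000
kn=(C[...,2]>.275)&(C[...,2]<.286)&(T[...,0]>60)&(T[...,0]<115)&(abs(T[...,1])<25)
s,e=fit(onplane(contour(kn),.2785,o),.008); print('knob',e,totool([*s,.2785],o).round(1))
zt=o['eef_pos'][2]+.0122
cm=(C[...,2]>zt-.003)&(C[...,2]<zt+.004)&(np.hypot(T[...,0],T[...,1])<19)
P=onplane(contour(cm),zt,o); s,e=fit(P,.016); print('cell',e,totool([*s,zt],o).round(1))
m=cv2.medianBlur(((C[...,2]<.2506)&(C[...,2]>.240)&(np.hypot(T[...,0],T[...,1])<24)).astype(np.uint8),5)
P=onplane(contour(m),.2525,o); Q=(P-o['eef_pos'])@Rq(o['eef_rot'])*1000
keep=(abs(np.hypot(Q[:,0],Q[:,1])-18)<2.5)&(Q[:,0]>0); s,e=fit(P,.0178,keep); print('pocket',keep.sum(),e,totool([*s,.2525],o).round(1))
q=(abs(C[...,2]-.2525)<.003)
for a in (25,70):
    y=T[q&(T[...,0]>a)&(T[...,0]<a+15)&(abs(T[...,1])<45)][:,1]; print('mid',a,np.percentile(y,[1,99]).mean().round(2))
E
python3 m.py
```

```text
8.175 [ 0.6204 -0.0206  0.2877] [ 3.000e-04 -7.260e-02  9.974e-01 -1.000e-04]
knob 0.0002743993840052127 [91.4 -0.7  9.2]
cell 0.0008682804295844209 [  0.8   0.1 -12.2]
pocket 86 0.0002004543203868973 [ 2.1 -0.3 35.2]
mid 25 -0.3
mid 70 -0.71
```

apply_moves(
  moves=[
    {"jaw":0.1,"offset":[0.8,-0.4,12],"rot":[0,0,0]},
    {"jaw":0.1,"offset":[0,0,12],"rot":[0,0,0]},
    {"jaw":0.1,"offset":[0,0,4],"rot":[0,0,0]},
    {"jaw":0.1,"offset":[0,0,3],"rot":[0,0,0]},
    {"jaw":0.1,"offset":[0,0,2],"rot":[0,0,0]},
  ],
)

```text
time_s: 8.85
eef_pos: [0.6196, -0.0211, 0.2543]
eef_rot: [0.0, -0.073, 0.997, -0.0]
wrist_force: [0.4, 0.5, -0.5]
opening: 0.342
grasp_force: 59.4
```

apply_moves(
  moves=[
    {"jaw":0.1,"offset":[0,0,1],"rot":[0,0,0]},
    {"jaw":0.1,"offset":[0,0,0],"rot":[0,0,0]},
    {"jaw":0.1,"offset":[0,0,0],"rot":[0,0,0]},
    {"jaw":0.1,"offset":[0,0,0],"rot":[0,0,0]},
    {"jaw":0.1,"offset":[0,0,0],"rot":[0,0,0]},
  ],
)

```text
time_s: 9.48
eef_pos: [0.6195, -0.0211, 0.2534]
eef_rot: [0.0, -0.073, 0.997, -0.0]
wrist_force: [-0.1, 0.7, -0.3]
opening: 0.342
grasp_force: 59.4
```

```bash
python3 m.py; python3 -c "
from h import *
o=ctrl.get_obs(); print(o['wrist_force'].round(1),o['torque'].round(2))"
```

```text
9.475 [ 0.6195 -0.0211  0.2534] [ 1.000e-04 -7.250e-02  9.974e-01 -0.000e+00]
knob 0.00023948022765499845 [ 90.4  -0.4 -25.1]
cell 0.0008447228955627223 [  0.8   0.1 -12.2]
pocket 128 0.0009496385980171716 [0.3 0.  0.9]
mid 25 -0.05
mid 70 -0.31
[0.  0.  0.7] [ 0.03 -0.01  0.  ]
```

The underside is below the rim with no contact force, so I'm going down 1 mm more and releasing.

apply_moves(
  moves=[
    {"jaw":0.1,"offset":[0,0,0.7],"rot":[0,0,0]},
    {"jaw":0.1,"offset":[0,0,0],"rot":[0,0,0]},
    {"jaw":0.4,"offset":[0,0,0],"rot":[0,0,0]},
    {"jaw":0.55,"offset":[0,0,0],"rot":[0,0,0]},
    {"jaw":0.65,"offset":[0,0,0],"rot":[0,0,0]},
  ],
)

```text
time_s: 10.15
eef_pos: [0.6195, -0.0211, 0.2527]
eef_rot: [0.0, -0.073, 0.997, -0.0]
wrist_force: [-1.5, -0.2, 0.5]
opening: 0.649
grasp_force: 0.0
```

apply_moves(
  moves=[
    {"jaw":0.65,"offset":[0,0,0],"rot":[0,0,0]},
    {"jaw":0.65,"offset":[0,0,-10],"rot":[0,0,0]},
    {"jaw":0.65,"offset":[0,0,-25],"rot":[0,0,0]},
    {"jaw":0.65,"offset":[0,0,-25],"rot":[0,0,0]},
    {"jaw":0.65,"offset":[0,0,0],"rot":[0,0,0]},
  ],
)

```text
time_s: 10.78
eef_pos: [0.6208, -0.0214, 0.3158]
eef_rot: [0.003, -0.073, 0.997, -0.001]
wrist_force: [0.7, 0.0, -0.8]
opening: 0.647
grasp_force: 0.0
```

```bash
cat > n.py <<'E'
from h import *
ctrl.camera('wrist'); ctrl.camera('wrist'); o=ctrl.get_obs(); im,d=ctrl.camera('wrist'); C=cloud('wrist',d,o)
print(o['time_s'],o['eef_pos'].round(4),o['eef_rot'].round(4))
T=(C-o['eef_pos'])@Rq(o['eef_rot'])*1000
kn=(C[...,2]>.275)&(C[...,2]<.286)&(T[...,0]>-20)&(T[...,0]<125)&(abs(T[...,1])<25)
s,e=fit(onplane(contour(kn),.2785,o),.008); k=totool([*s,.2785],o); print('knob',e,k.round(1))
cm=(C[...,2]>.259)&(C[...,2]<.270)&(np.hypot(T[...,0]-k[0]+90,T[...,1]-k[1])<20)
s,e=fit(onplane(contour(cm),.2645,o),.016); print('cell',e,totool([*s,.2645],o).round(1),'z',np.percentile(C[cm][:,2],[50,90,97]).round(4))
A=np.c_[T[cm][:,:2],np.ones(cm.sum())]; q=C[cm][:,2]>.2625; f=np.linalg.lstsq(A[q],C[cm][q][:,2]*1000,rcond=None)[0]; print('tilt mm/mm',f.round(3))
import sys; cv2.imwrite('pics/'+sys.argv[1],im[...,::-1])
E
python3 n.py w5.png
```

```text
10.875 [ 0.6194 -0.0211  0.3123] [ 0.     -0.0725  0.9974 -0.    ]
knob 0.00028114693132047123 [90.4 -0.4 33.8]
cell 0.000285862124765841 [ 0.9  0.1 47.8] z [0.2609 0.2645 0.2651]
tilt mm/mm [ 5.00000e-03 -1.00000e-03  2.64142e+02]
```

View pics/w5.png

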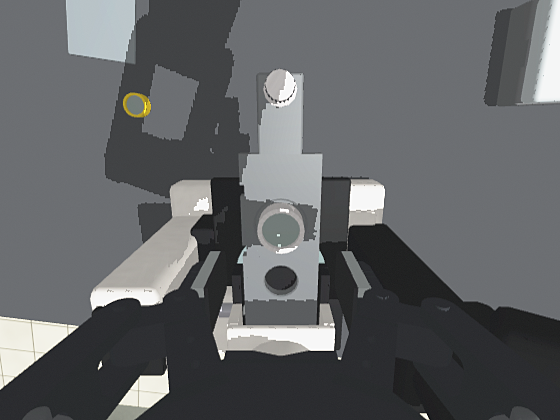

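The cell is seated: its top is at 264.5 mm and level, at image (281,229). The knob is at (281,88). Next is the knob.

apply_moves(
  moves=[
    {"jaw":0.6,"offset":[45,-0.4,0],"rot":[0,0,0]},
    {"jaw":0.6,"offset":[45,0,0],"rot":[0,0,0]},
    {"jaw":0.6,"offset":[0,0,0],"rot":[0,0,0]},
    {"jaw":0.6,"offset":[0,0,15],"rot":[0,0,0]},
    {"jaw":0.6,"offset":[0,0,15],"rot":[0,0,0]},
  ],
)

```text
time_s: 11.55
eef_pos: [0.5309, -0.0344, 0.2809]
eef_rot: [-0.0, -0.073, 0.997, 0.0]
wrist_force: [0.1, 0.6, 0.2]
opening: 0.601
grasp_force: 0.0
```

apply_moves(
  moves=[
    {"jaw":0.6,"offset":[0,0,10],"rot":[0,0,0]},
    {"jaw":0.6,"offset":[0,0,10],"rot":[0,0,0]},
    {"jaw":0.6,"offset":[0,0,0],"rot":[0,0,0]},
    {"jaw":0.6,"offset":[0,0,0],"rot":[0,0,0]},
    {"jaw":0.6,"offset":[0,0,0],"rot":[0,0,0]},
  ],
)

```text
time_s: 12.18
eef_pos: [0.5308, -0.0346, 0.2632]
eef_rot: [0.001, -0.073, 0.997, -0.0]
wrist_force: [-1.4, 0.1, 0.0]
opening: 0.605
grasp_force: 0.0
```

```bash
python3 - <<'E'
from h import *
o=ctrl.get_obs(); im,d=ctrl.camera('wrist'); C=cloud('wrist',d,o)
print(o['time_s'],o['eef_pos'].round(4),o['wrist_force'].round(1))
T=(C-o['eef_pos'])@Rq(o['eef_rot'])*1000
kn=(C[...,2]>.275)&(C[...,2]<.286)&(abs(T[...,0])<16)&(abs(T[...,1])<16)
s,e=fit(onplane(contour(kn),.2785,o),.008); k=totool([*s,.2785],o); print('knob',e,k.round(1),kn.sum())
E
```

```text
12.175 [ 0.5308 -0.0346  0.2632] [-1.4  0.1  0. ]
knob 0.00031706823759195435 [  2.1   0.2 -15.3] 908
```

apply_moves(
  moves=[
    {"jaw":0.5,"offset":[1,0,1.5],"rot":[0,0,0]},
    {"jaw":0.3,"offset":[0,0,0],"rot":[0,0,0]},
    {"jaw":0.15,"offset":[0,0,0],"rot":[0,0,0]},
    {"jaw":0,"offset":[0,0,0],"rot":[0,0,0]},
    {"jaw":0,"offset":[0,0,0],"rot":[0,0,0]},
  ],
)

```text
time_s: 12.85
eef_pos: [0.5295, -0.0347, 0.2613]
eef_rot: [0.0, -0.073, 0.997, -0.0]
wrist_force: [-0.7, -0.5, 2.3]
opening: 0.159
grasp_force: 58.5
```

```bash
cat > k.py <<'E'
from h import *
ctrl.camera('wrist'); o=ctrl.get_obs(); im,d=ctrl.camera('wrist'); C=cloud('wrist',d,o)
print(o['time_s'],o['eef_pos'].round(4),o['wrist_force'].round(1),o['opening'],o['grasp_force'].round(1))
print('travel from grip (tool -x) mm', ((o['eef_pos']-np.load('p0.npy'))@[.9893,.1446,0]*1000).round(1) if __import__('os').path.exists('p0.npy') else np.save('p0.npy',o['eef_pos']))
E
python3 k.py
```

```text
Traceback (most recent call last):
  File "k.py", line 3, in <module>
    print(o['time_s'],o['eef_pos'].round(4),o['wrist_force'].round(1),o['opening'],o['grasp_force'].round(1))
                                                                                   ^^^^^^^^^^^^^^^^^^^^^^
AttributeError: 'float' object has no attribute 'round'
```

```bash
sed -i "s/o\['grasp_force'\].round(1)/o['grasp_force']/" k.py; python3 k.py
```

```text
13.0 [ 0.5296 -0.0347  0.2613] [-0.3 -0.5  2.6] 0.15592616114413965 58.51124167442322
travel from grip (tool -x) mm None
```

apply_moves(
  moves=[
    {"jaw":0,"offset":[-5,0,0],"rot":[0,0,0]},
    {"jaw":0,"offset":[-10,0,0],"rot":[0,0,0]},
    {"jaw":0,"offset":[-10,0,0],"rot":[0,0,0]},
    {"jaw":0,"offset":[-10,0,0],"rot":[0,0,0]},
    {"jaw":0,"offset":[-5,0,0],"rot":[0,0,0]},
  ],
)

```text
time_s: 13.68
eef_pos: [0.5701, -0.0287, 0.2612]
eef_rot: [0.0, -0.073, 0.997, 0.0]
wrist_force: [-2.3, 1.1, 5.1]
opening: 0.157
grasp_force: 59.0
```

```bash
python3 k.py
```

```text
13.725 [ 0.5705 -0.0286  0.2612] [1.2 0.4 4.1] 0.15931882371415423 58.969974517822266
travel from grip (tool -x) mm 41.4
```

apply_moves(
  moves=[
    {"jaw":0,"offset":[-6,0,0],"rot":[0,0,0]},
    {"jaw":0,"offset":[-6,0,0],"rot":[0,0,0]},
    {"jaw":0,"offset":[-5,0,0],"rot":[0,0,0]},
    {"jaw":0,"offset":[0,0,0],"rot":[0,0,0]},
    {"jaw":0,"offset":[0,0,0],"rot":[0,0,0]},
  ],
)

```text
time_s: 14.4
eef_pos: [0.5864, -0.0263, 0.2613]
eef_rot: [0.0, -0.073, 0.997, 0.0]
wrist_force: [-0.0, 1.1, 3.8]
opening: 0.155
grasp_force: 59.2
```

apply_moves(
  moves=[
    {"jaw":0,"offset":[-3,0,0],"rot":[0,0,0]},
    {"jaw":0,"offset":[0,0,0],"rot":[0,0,0]},
    {"jaw":0,"offset":[0,0,0],"rot":[0,0,0]},
    {"jaw":0,"offset":[0,0,0],"rot":[0,0,0]},
    {"jaw":0,"offset":[0,0,0],"rot":[0,0,0]},
  ],
)

```text
time_s: 15.02
eef_pos: [0.5891, -0.0259, 0.2613]
eef_rot: [0.0, -0.073, 0.997, 0.0]
wrist_force: [0.7, 3.3, 5.4]
opening: 0.159
grasp_force: 59.2
```

apply_moves(
  moves=[
    {"jaw":0,"offset":[-2,0,0],"rot":[0,0,0]},
    {"jaw":0,"offset":[0,0,0],"rot":[0,0,0]},
    {"jaw":0,"offset":[0,0,0],"rot":[0,0,0]},
    {"jaw":0,"offset":[0,0,0],"rot":[0,0,0]},
    {"jaw":0,"offset":[0,0,0],"rot":[0,0,0]},
  ],
)

```text
time_s: 15.65
eef_pos: [0.5908, -0.0256, 0.2612]
eef_rot: [-0.0, -0.073, 0.997, 0.0]
wrist_force: [-0.8, 2.4, 5.6]
opening: 0.155
grasp_force: 59.2
```

apply_moves(
  moves=[
    {"jaw":0,"offset":[-2,0,0],"rot":[0,0,0]},
    {"jaw":0,"offset":[0,0,0],"rot":[0,0,0]},
    {"jaw":0,"offset":[0,0,0],"rot":[0,0,0]},
    {"jaw":0,"offset":[0,0,0],"rot":[0,0,0]},
    {"jaw":0,"offset":[0,0,0],"rot":[0,0,0]},
  ],
)

```text
time_s: 16.27
eef_pos: [0.5927, -0.0253, 0.2612]
eef_rot: [-0.0, -0.073, 0.997, 0.0]
wrist_force: [-1.2, 2.0, 5.1]
opening: 0.156
grasp_force: 59.2
```

```bash
python3 k.py
```

```text
16.325 [ 0.5927 -0.0253  0.2612] [0.1 2.  5.4] 0.16018047781413242 59.2019659280777
travel from grip (tool -x) mm 63.8
```

```bash
python3 - <<'E'
from h import *
o=ctrl.get_obs(); K,_=c2w('wrist',o); im,d=ctrl.camera('wrist'); C=cloud('wrist',d,o); T=(C-o['eef_pos'])@Rq(o['eef_rot'])*1000
kn=(C[...,2]>.275)&(C[...,2]<.286)&(abs(T[...,0])<18)&(abs(T[...,1])<7.5)
print('knob x in tool',np.percentile(T[kn][:,0],[2,98]).round(1),kn.sum(),T[kn][:,1].mean())
t,dt=ctrl.camera('top'); Ct=cloud('top',dt)
Tt=(Ct-np.load('p0.npy'))[...,:2]@np.array([.9893,.1446]); L=(Ct-np.load('p0.npy'))[...,:2]@np.array([-.1446,.9893])
z0=np.load('top.npz')['d']; C0=cloud('top',z0); 
T0=(C0-np.load('p0.npy'))[...,:2]@np.array([.9893,.1446]); L0=(C0-np.load('p0.npy'))[...,:2]@np.array([-.1446,.9893])
# along-slide profile on centre strip in original top view: height vs distance from knob
for lo in range(-12,260,6):
    a=(abs(L0)<.008)&(T0*1000>=lo)&(T0*1000<lo+6); b=(abs(L)<.008)&(Tt*1000>=lo)&(Tt*1000<lo+6)
    print(lo,(np.median(C0[a][:,2])*1000).round(1) if a.any() else '-',(np.median(Ct[b][:,2])*1000).round(1) if b.any() else '-',end=' | ')
cv2.imwrite('pics/w6.png',np.hstack([im[:, :400],t[60:260,220:400].repeat(2,0).repeat(2,1)[:420] if 0 else cv2.resize(t[80:260,220:390],(397,420))])[...,::-1])
E
```

```text
knob x in tool [-7.8 11. ] 969 0.07695223961196576
-12 258.0 -0.5 | -6 278.6 0.7 | 0 275.5 0.9 | 6 253.0 0.9 | 12 252.7 586.6 | 18 253.9 591.3 | 24 253.0 507.8 | 30 253.5 612.9 | 36 252.9 616.9 | 42 253.9 619.6 | 48 253.2 621.7 | 54 252.6 622.8 | 60 252.8 623.0 | 66 252.8 622.3 | 72 249.0 620.6 | 78 249.5 618.9 | 84 249.7 615.6 | 90 248.9 612.2 | 96 249.4 605.5 | 102 250.2 601.7 | 108 254.0 - | 114 253.0 - | 120 253.5 - | 126 244.4 - | 132 243.8 - | 138 244.6 - | 144 252.1 - | 150 285.0 - | 156 325.1 - | 162 362.1 - | 168 361.9 - | 174 362.0 - | 180 362.3 - | 186 362.2 - | 192 362.6 363.1 | 198 361.8 362.2 | 204 362.3 362.0 | 210 361.6 361.6 | 216 - 358.7 | 222 - - | 228 - - | 234 - - | 240 - - | 246 - - | 252 - - | 258 - - |
```

View pics/w6.png

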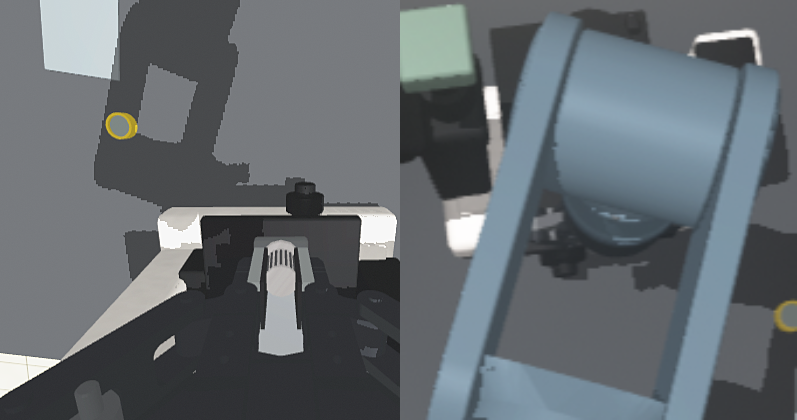

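The picture shows the knob gripped at (282,265) with no slip, and the yellow cell untouched. The force is noisy at single readings, so I'll average it.

```bash
cat > f.py <<'E'
from h import *
p0=np.load('p0.npy'); F=[];P=[]
for i in range(6):
    o=ctrl.get_obs(); F.append(o['wrist_force']); P.append(o['eef_pos']); ctrl.camera('side')
F=np.array(F);P=np.array(P);u=np.array([.9893,.1446,0]); v=np.array([-.1446,.9893,0])
print(o['time_s'],'travel',((P-p0)@u*1000).mean().round(2),'lat',((P-p0)@v*1000).mean().round(2),'z',P[:,2].mean().round(4),'F along',(F@u).mean().round(2),(F@u).std().round(2),'lat',(F@v).mean().round(2),'z',F[:,2].mean().round(2),o['opening'],o['grasp_force'])
E
python3 f.py
```

```text
16.725 travel 63.84 lat 0.18 z 0.2612 F along -0.16 0.51 lat 2.28 z 5.83 0.15772799209318622 59.20157074928284
```

apply_moves(
  moves=[
    {"jaw":0,"offset":[-2,0,0],"rot":[0,0,0]},
    {"jaw":0,"offset":[0,0,0],"rot":[0,0,0]},
    {"jaw":0,"offset":[0,0,0],"rot":[0,0,0]},
    {"jaw":0,"offset":[0,0,0],"rot":[0,0,0]},
    {"jaw":0,"offset":[0,0,0],"rot":[0,0,0]},
  ],
)

```text
time_s: 17.4
eef_pos: [0.5947, -0.025, 0.2612]
eef_rot: [-0.0, -0.073, 0.997, 0.0]
wrist_force: [-0.7, 1.9, 5.4]
opening: 0.159
grasp_force: 59.2
```

```bash
python3 f.py
```

```text
17.65 travel 65.84 lat 0.18 z 0.2612 F along -0.13 0.34 lat 1.81 z 5.06 0.15490791430846135 59.20182287693024
```

```bash
python3 - <<'E'
from h import *
u=np.array([.9893,.1446]); v=np.array([-.1446,.9893])
for n in ['top','side']:
    z=np.load(n+'.npz'); C=cloud(n,z['d']); K,W=c2w(n)
    def pl(uv,h):
        uv=np.asarray(uv,float); r=np.c_[(uv[:,0]-K[0,2])/K[0,0],(uv[:,1]-K[1,2])/K[1,1],np.ones(len(uv))]@W[:3,:3].T
        return W[:3,3]+r*((h-W[2,3])/r[:,2])[:,None]
    def fr(P,r):
        s=least_squares(lambda p:np.hypot(P[:,0]-p[0],P[:,1]-p[1])-p[2],[*P[:,:2].mean(0),r],loss='soft_l1',f_scale=.0005); return s.x,abs(s.fun).mean()
    lm=(abs(C[...,2]-.362)<.004)&(np.hypot(C[...,0]-.72,C[...,1]+.006)<.05)
    L,e=fr(pl(contour(lm),.362),.029)
    kn=(C[...,2]>.274)&(C[...,2]<.284)&(np.hypot(C[...,0]-.528,C[...,1]+.036)<.02)
    Kb,e2=fr(pl(contour(kn),.2785),.008)
    m=cv2.medianBlur(((C[...,2]<.2507)&(C[...,2]>.246)&(np.hypot(C[...,0]-.6175,C[...,1]+.0225)<.03)).astype(np.uint8),3); Pk,e3=fr(pl(contour(m),.2525),.018)
    print(n,'lamp',L.round(4),e.round(4),'knob',Kb.round(4),'pocket',Pk.round(4),'along knob->lamp',((L-Kb)[:2]@u*1000).round(1),'pocket->lamp',((L-Pk)[:2]@u*1000).round(1),'lat',((L-Kb)[:2]@v*1000).round(1))
E
```

```text
top lamp [ 0.7129 -0.0055  0.0296] 0.0004 knob [ 0.5276 -0.033   0.0074] pocket [ 0.6166 -0.0197  0.0166] along knob->lamp 187.3 pocket->lamp 97.4 lat 0.4
side lamp [ 0.7141 -0.0086  0.0306] 0.0009 knob [ 0.5291 -0.0369  0.0085] pocket [ 0.6187 -0.0223  0.0158] along knob->lamp 187.2 pocket->lamp 96.4 lat 1.2
```

Both views put the slide about 8 mm in at the start (knob to lamp 187 mm, not 195). That puts the second notch at about 97 mm on my gauge, and I'm now past the first. I'm approaching it with force checks.

apply_moves(
  moves=[
    {"jaw":0,"offset":[-6,0,0],"rot":[0,0,0]},
    {"jaw":0,"offset":[-7,0,0],"rot":[0,0,0]},
    {"jaw":0,"offset":[-6,0,0],"rot":[0,0,0]},
    {"jaw":0,"offset":[-4,0,0],"rot":[0,0,0]},
    {"jaw":0,"offset":[0,0,0],"rot":[0,0,0]},
  ],
)

```text
time_s: 18.32
eef_pos: [0.6178, -0.0216, 0.2612]
eef_rot: [0.0, -0.073, 0.997, 0.0]
wrist_force: [0.7, 2.1, 5.5]
opening: 0.16
grasp_force: 59.1
```

```bash
python3 f.py
```

```text
18.575 travel 89.15 lat 0.27 z 0.2612 F along 0.96 0.49 lat 2.47 z 5.07 0.16012222947077795 59.11161661148071
```

apply_moves(
  moves=[
    {"jaw":0,"offset":[-2,0,0],"rot":[0,0,0]},
    {"jaw":0,"offset":[-1,0,0],"rot":[0,0,0]},
    {"jaw":0,"offset":[0,0,0],"rot":[0,0,0]},
    {"jaw":0,"offset":[0,0,0],"rot":[0,0,0]},
    {"jaw":0,"offset":[0,0,0],"rot":[0,0,0]},
  ],
)

```text
time_s: 19.25
eef_pos: [0.6204, -0.0212, 0.2612]
eef_rot: [-0.0, -0.073, 0.997, 0.0]
wrist_force: [-0.4, 2.3, 6.2]
opening: 0.155
grasp_force: 59.1
```

```bash
python3 f.py
```

```text
19.5 travel 91.81 lat 0.27 z 0.2612 F along -0.16 0.51 lat 1.84 z 5.71 0.15684186195565308 59.13670599460602
```

apply_moves(
  moves=[
    {"jaw":0,"offset":[-1.5,0,0],"rot":[0,0,0]},
    {"jaw":0,"offset":[0,0,0],"rot":[0,0,0]},
    {"jaw":0,"offset":[0,0,0],"rot":[0,0,0]},
    {"jaw":0,"offset":[0,0,0],"rot":[0,0,0]},
    {"jaw":0,"offset":[0,0,0],"rot":[0,0,0]},
  ],
)

```text
time_s: 20.18
eef_pos: [0.622, -0.0209, 0.2612]
eef_rot: [0.0, -0.073, 0.997, 0.0]
wrist_force: [-0.2, 1.7, 4.9]
opening: 0.16
grasp_force: 59.1
```

```bash
python3 f.py
```

```text
20.425 travel 93.48 lat 0.27 z 0.2612 F along 0.24 0.28 lat 2.23 z 5.26 0.15710518877511892 59.12654221057892
```

apply_moves(
  moves=[
    {"jaw":0,"offset":[-1.5,0,0],"rot":[0,0,0]},
    {"jaw":0,"offset":[0,0,0],"rot":[0,0,0]},
    {"jaw":0,"offset":[0,0,0],"rot":[0,0,0]},
    {"jaw":0,"offset":[0,0,0],"rot":[0,0,0]},
    {"jaw":0,"offset":[0,0,0],"rot":[0,0,0]},
  ],
)

```text
time_s: 21.1
eef_pos: [0.6238, -0.0207, 0.2612]
eef_rot: [0.0, -0.073, 0.997, 0.0]
wrist_force: [2.7, 3.5, 6.1]
opening: 0.16
grasp_force: 59.1
```

```bash
python3 f.py
```

```text
21.35 travel 95.14 lat 0.22 z 0.2612 F along 3.08 0.38 lat 3.32 z 5.4 0.1569430053069875 59.147669076919556
```

apply_moves(
  moves=[
    {"jaw":0,"offset":[-1.5,0,0],"rot":[0,0,0]},
    {"jaw":0,"offset":[0,0,0],"rot":[0,0,0]},
    {"jaw":0,"offset":[0,0,0],"rot":[0,0,0]},
    {"jaw":0,"offset":[0,0,0],"rot":[0,0,0]},
    {"jaw":0,"offset":[0,0,0],"rot":[0,0,0]},
  ],
)

```text
time_s: 22.02
eef_pos: [0.6253, -0.0205, 0.2612]
eef_rot: [0.0, -0.073, 0.997, 0.0]
wrist_force: [4.6, 3.7, 4.4]
opening: 0.158
grasp_force: 59.1
```

```bash
python3 f.py
```

```text
22.275 travel 96.72 lat 0.21 z 0.2612 F along 3.73 0.73 lat 3.29 z 4.72 0.15463679856780094 59.139012694358826
```

The draw-in shows clearly from about 94 mm, so the notch is near 98.

apply_moves(
  moves=[
    {"jaw":0,"offset":[-1,0,0],"rot":[0,0,0]},
    {"jaw":0,"offset":[0,0,0],"rot":[0,0,0]},
    {"jaw":0,"offset":[0,0,0],"rot":[0,0,0]},
    {"jaw":0,"offset":[0,0,0],"rot":[0,0,0]},
    {"jaw":0,"offset":[0,0,0],"rot":[0,0,0]},
  ],
)

```text
time_s: 22.95
eef_pos: [0.6259, -0.0204, 0.2612]
eef_rot: [-0.0, -0.073, 0.997, 0.0]
wrist_force: [2.0, 3.5, 5.9]
opening: 0.158
grasp_force: 59.2
```

```bash
python3 f.py
```

```text
23.2 travel 97.43 lat 0.23 z 0.2612 F along 2.65 0.64 lat 3.57 z 5.9 0.1596798763078217 59.158456921577454
```

apply_moves(
  moves=[
    {"jaw":0,"offset":[-0.7,0,0],"rot":[0,0,0]},
    {"jaw":0,"offset":[0,0,0],"rot":[0,0,0]},
    {"jaw":0,"offset":[0,0,0],"rot":[0,0,0]},
    {"jaw":0,"offset":[0,0,0],"rot":[0,0,0]},
    {"jaw":0,"offset":[0,0,0],"rot":[0,0,0]},
  ],
)

```text
time_s: 23.88
eef_pos: [0.6261, -0.0204, 0.2612]
eef_rot: [-0.001, -0.073, 0.997, 0.0]
wrist_force: [-0.1, 2.8, 6.6]
opening: 0.157
grasp_force: 59.3
```

```bash
python3 f.py
```

```text
24.125 travel 97.59 lat 0.23 z 0.2612 F along 0.72 0.64 lat 3.54 z 6.52 0.15714759650850418 59.2620724439621
```

apply_moves(
  moves=[
    {"jaw":0,"offset":[-0.3,0,0],"rot":[0,0,0]},
    {"jaw":0,"offset":[0,0,0],"rot":[0,0,0]},
    {"jaw":0,"offset":[0,0,0],"rot":[0,0,0]},
    {"jaw":0,"offset":[0,0,0],"rot":[0,0,0]},
    {"jaw":0,"offset":[0,0,0],"rot":[0,0,0]},
  ],
)

```text
time_s: 24.8
eef_pos: [0.6261, -0.0204, 0.2612]
eef_rot: [-0.001, -0.073, 0.997, 0.0]
wrist_force: [-1.1, 4.2, 7.7]
opening: 0.157
grasp_force: 59.3
```

```bash
python3 f.py; python3 - <<'E'
from h import *
im,d=ctrl.camera('side'); C=cloud('side',d); cv2.imwrite('pics/s2.png',im[...,::-1])
for c in [(.4045,-.2785)]:
    m=(C[...,2]>.016)&(C[...,2]<.03)&(np.hypot(C[...,0]-c[0],C[...,1]-c[1])<.03); print('small',C[m].mean(0).round(4),m.sum())
E
```

```text
25.05 travel 97.64 lat 0.25 z 0.2612 F along -0.9 0.4 lat 3.71 z 7.28 0.15711279533579411 59.294307231903076
small [ 0.4046 -0.2787  0.0196] 106
```

View pics/s2.png

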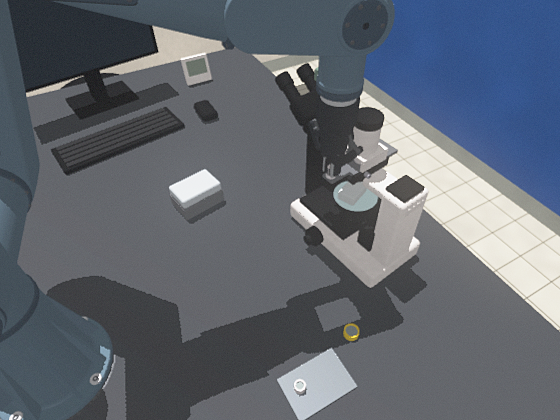

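The picture shows the slide pushed in under the lamp with the knob still gripped at about (345,165). The tip box at (195,190), the small cell at (299,386) and the yellow ring at (352,331) are unmoved. The force has gone through zero at 97.6 mm, which matches the geometric estimate of the second notch.

```bash
python3 -c "
from bench import ctrl
print(ctrl.hand_in())"
```

```text
the job is handed in; nothing more can be done
None
```

The larger cell sits flat in the pocket and the slide is held by its knob at the second click. I confirmed the click by the spring force and the knob-to-lamp distance. The small cell measured unmoved, the tip box looks unmoved in the last picture, and the flask was not checked separately; the job is handed in at about 25 s.

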